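# Draw the fretboard offcut out of the half-open drawer

## Task

The drawer opens only part of the way, so the long fretboard offcut in it cannot be lifted straight out. First raise the offcut's front end and lean it on the top edge of the drawer's front panel, its back end still down on the drawer floor, and let go of it; then take a fresh hold, draw it out at a slant through the gap, and finish while still holding it in the gripper, about level, slotted face up, a hand's breadth above the top of the drawer unit and touching nothing else. Leave the harmonicas, the pick holder and the coaster where they are.

Things in the scene. Friction and masses are not known exactly. Their poses are not given: they have to be found in the camera images.
- unit: Low aluminium drawer unit fixed on the deck. Origin: on the deck (z=0) under the middle of its top plate's front edge. x points into the unit, y across, z up. Case 350 mm deep (x 0 to 350), 190 wide; top plate from z=92 to z=104 mm. The drawer comes out to its -x, roughly world +y.
- drawer: Its drawer, 145-165 mm out; stops at 165, slides at about 6 N, stays put. Origin: inner floor (20 mm above deck), middle of the front panel's inner face; axes as unit. Inside 334 long, 150 wide. Front panel 10 thick (x -10 to 0), 188 wide, top 68 above the inner floor, 4 below the top plate's underside. Side and back walls 45 high. Bar handle 35 mm out in front, 28 above the floor.
- offcut: Dark koa fretboard offcut, flat strip 280 long (x), 48 wide (y), 8 mm thick (z), about 85 g, thin sawn cross slots on its upper face. Origin: centre of its underside; z up out of the slotted face; its -x end is the front end, at the drawer's front panel. It starts flat on the drawer floor along the drawer, its back part under the unit's top plate.
- offcut_front (a point): Middle of the lower edge of the offcut's front (-x) end.
- offcut_back (a point): Middle of the lower edge of the offcut's back (+x) end.
- harmonica_a: Silver harmonica case lying on the deck, 112 x 36 x 24 mm, origin at the centre of its underside. Leave alone.
- harmonica_b: Second silver harmonica case, same as the first. Leave alone.
- pick_holder: Black plastic slotted pick holder on the deck, 90 x 50 x 40 mm with the picks, origin at the centre of its underside. Leave alone.
- coaster: White ceramic round coaster, 96 mm across, 8 mm thick, lying on the unit's top plate; origin at the centre of its underside. Leave alone.

How it is judged (in metres and radians):
On the way:
1. the offcut leans, let go and still, with its front end over the top edge of the drawer's front panel and its back end on the drawer floor (angle between offcut's own z axis and vertical between 0.18 and 0.6 rad and x of offcut_front in the frame of drawer below -0.002 m and height (world z) of offcut_front above 0.08 m and height (world z) of offcut_back below 0.035 m and contact force between offcut and unit above 0.1 N and contact force between the fingers and offcut below 0.05 N and linear speed of offcut below 0.03 m/s), for 0.2 s.
At the end, for the whole second after the job is handed in: The gripper still holds the offcut, still, slotted face up and level within 20 degrees, both ends at least 50 mm above the top of the drawer unit (154 mm above the deck), the offcut touching the unit and drawer nowhere (contact force between the fingers and offcut above 1 N and contact force between offcut and unit below 0.05 N and height (world z) of each of offcut_front, offcut_back above 0.154 m and angle between offcut's own z axis and vertical below 0.35 rad and linear speed of offcut below 0.05 m/s); the arm keeps its last pose, push and grip.
It fails at once if a harmonica, the pick holder or the coaster is moved by more than 20 mm (distance of any of harmonica_a, harmonica_b, pick_holder, coaster from where it was at the start of the episode above 0.02 m).
It also fails if it takes over 53 s, if anything falls off the work surface, if the arm or the gripper's body presses on something with over 40 N, if the wrist force passes 120 N, or if a joint passes its speed limit or range.

## Robot

A 6-joint arm with a two-finger parallel gripper is mounted at the origin on the work surface. World frame = base frame: x ahead of the robot, y to its left, z up, the work surface at z = 0. Lengths are in mm, angles in rad, forces in N, time in s.
With the tool pointing down it reaches from about 250 to 775 mm from the base axis. Payload 8.9 kg.
Tool frame: the origin (TCP) lies midway between the tips of the shut fingers; the grasp point (between the pads) lies hold_point_z behind it (hold_point_z is the distance from the TCP to the grasp point, in mm); z points along the fingers, y is the line along which they close (so a half turn about z gives the same grasp; the last joint's range is limited). The gripper opens to 85 mm and grips with 20 to 120 N. Pads are 22 mm wide; open, the fingers measure 114 mm over their backs; the gripper's body (76 mm by 85 mm) begins 54 mm behind the grasp point. The pads swing forward as they close: fully open they stand 13 mm farther back than shut.
Start: joints at [-1.43, 0.291, -0.153, 1.127, 0, 1.431], TCP at [144.987, -504.581, 231.305] pointing down, gripper open.
Joint ranges: [-2.52, 2.52], [-0.91, 1.74], [-1.3, 1.37], [-1.96, 2.02], [-1.52, 1.47], [-3.14, 3.14]. Speed limits (rad/s): [2.22, 2.22, 2.79, 3.14, 3.14, 3.14].

## Interface

Orientations are given as a rotation vector (axis times angle).
In Python, from workcell import observe, camera, camera_params, job_done, hold_point_z gives the robot as it stands. The module is installed in compiled form; this text tells all that it offers.
- The arm moves only by the tool carry_out, never from a script. Its argument "targets" is one flat list of numbers, 7 for each row, row after row: the turn, a rotation vector about the tool's x, y, z in units of 5 degrees (1.0 is 5 degrees), then the shift along the tool's x, y, z in units of 30 mm (1.0 is 30 mm), then the opening, from -1 (shut) to 1 (fully open). In form: [wx, wy, wz, x, y, z, fingers, wx, wy, wz, x, y, z, fingers, ...]. A call has exactly 10 rows; each row shifts and turns the commanded pose from where the row before left it, along the tool's axes as they then stand; what a row does not reach is not made up. A row lasts 1/12 s, in which the tool goes at most 41.7 mm and 7.16 degrees, less where a joint would pass 70% of its speed; a pose out of reach is approached as far as the arm can. A call is refused whole if a number of a shift passes 1 or a number of a turn 1, either way. A call with a gripper value outside its range is refused whole. The fingers move at their own pace and stop on an object; "force" is the grip in N (left out, the last holds). Time passes only in rows, so rows that do not move let the fingers close, or fill a call up. It gives the time, the measured TCP pose, the force, the opening and the grip force at its end, in the units of the state.
- observe(): the state, without advancing time (a new reading comes with each control period).
- camera(name): name is "side" or "top" or "wrist"; returns the picture (420x560x3 uint8, red, green, blue); there is no depth.
- camera_params(name): a dict with "K" (3x3 intrinsics, pixels), "xyz" and "rotation" of the camera in the world. Camera axes: x right, y down, z forward; pixel columns grow to the right and rows downward; lengths in mm; the calibration is good to about 2 mm. A picture is of the moment at which its call begins: read the wrist's pose just before it. camera_params takes no time and is no camera call; for the wrist camera it gives the pose at the moment of the call.
- job_done(): hands the job in; it is judged then, once.
The state is a dict: "t": time; "qpos": joint angles; "dq": joint speeds; "tau": joint torques, N m; "position": TCP position; "tcp_rot": TCP orientation; "wrist_force": force on the tool from outside, world axes, zero at the start; "wrist_torque": the same for the moment, N m; "gripper_width": finger opening in mm; "grasp_force": force on a finger pad.
Only numpy, scipy, OpenCV 4.12 (cv2) and the standard library are available. Lean on these libraries where they do the work, as an engineer would, in place of code of your own. Each camera call takes 0.05 s, during which the arm holds its last target. There are 200 camera calls.

## Working session

There is one attempt and no reset: what is moved stays moved. The work goes in short steps, Python scripts to look and compute and a tool call to move; the robot and the scene stay as the last step left them, time stands still between calls to the robot, and variables do not carry over. Pictures are saved under pics/ and viewed, at most 11 in all, crops included, and the job is handed in when it is done.

Besides the shell and the picture viewer there is one more tool, called after "Request:" in YAML: its name, and indented under it one key for each argument. carry_out: Moves the arm, as the interface text tells. Its arguments: {"type":"object","properties":{"targets":{"type":"array"},"force":{"type":"number"}},"required":["targets"]}

```bash
mkdir -p pics; python3 - <<'E'
from workcell import *
import cv2,numpy as np
s=observe();print(s,hold_point_z)
for n in("side","top"):
    cv2.imwrite(f"pics/{n}0.png",camera(n)[:,:,::-1]); p=camera_params(n);print(n,{k:np.round(v,3).tolist() for k,v in p.items()})
E
```

```text
{'t': 0.0, 'qpos': array([-1.43029299e+00,  2.91329627e-01, -1.54104437e-01,  1.12666483e+00,
       -4.98448777e-05,  1.43151476e+00]), 'dq': array([ 0.00094585, -0.00021298, -0.00084401, -0.00195698,  0.00045144,
        0.00087527]), 'tau': array([ 2.47089720e-04, -5.37142003e+01,  3.31366181e+01,  1.58658286e-02,
       -1.19514561e-04, -6.53571192e-06]), 'position': array([ 144.91650916, -504.16906267,  230.71481828]), 'tcp_rot': array([-3.10961261e+00, -4.37871485e-01,  7.95130716e-05]), 'wrist_force': array([-0.31432921,  0.6503808 ,  0.4471834 ]), 'wrist_torque': array([-0.02306815, -0.07327404, -0.02563525]), 'grasp_force': 0.0, 'gripper_width': 85.4120336354019} 18.700000000000003
side {'K': [[522.835, 0.0, 278.811], [0.0, 522.835, 209.184], [0.0, 0.0, 1.0]], 'xyz': [406.978, -1079.565, 741.616], 'rotation': [-2.063, 0.187, -0.135]}
top {'K': [[506.122, 0.0, 274.709], [0.0, 506.122, 217.415], [0.0, 0.0, 1.0]], 'xyz': [426.506, 74.299, 1300.823], 'rotation': [-2.117, 2.158, -0.192]}
```

View pics/side0.png

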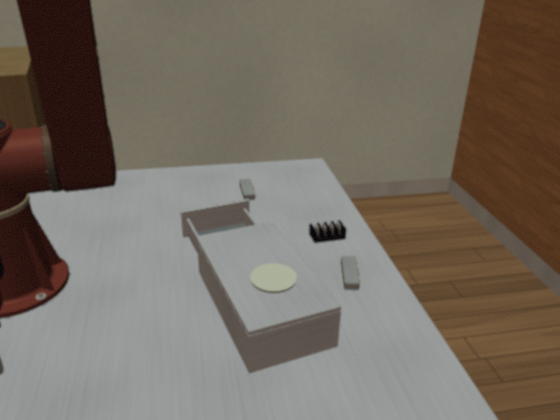

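View pics/top0.png

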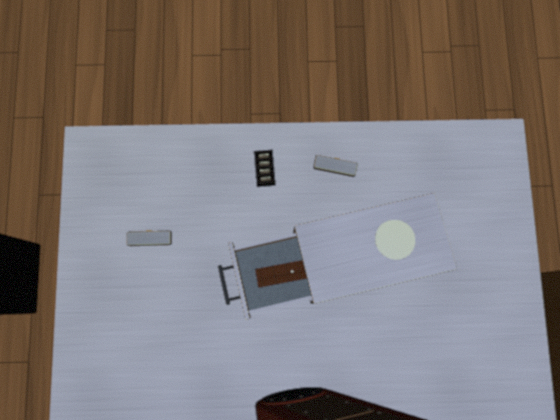

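```bash
python3 - <<'E'
import cv2
a=cv2.imread("pics/top0.png")[185:335,210:330]
cv2.imwrite("pics/top0c.png",cv2.resize(a,None,fx=4,fy=4,interpolation=cv2.INTER_CUBIC)[:600])
E
```

```text
(no output)
```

View pics/top0c.png

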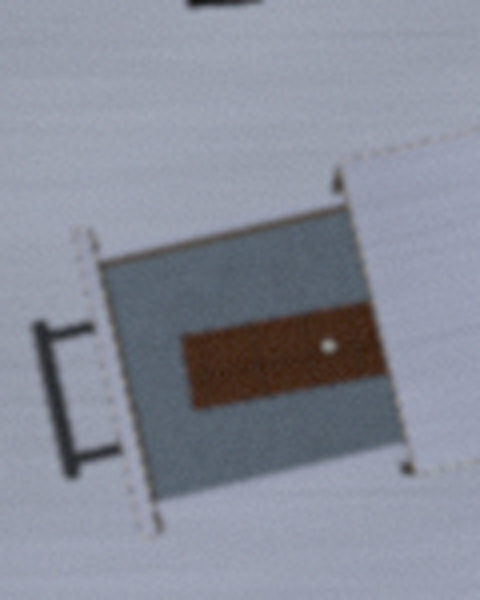

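```bash
cat >h.py <<'E'
import numpy as np,cv2
from scipy.spatial.transform import Rotation as R
from workcell import *
def ray(p,u,v):
    d=np.linalg.inv(p["K"])@[u,v,1]; return np.array(p["xyz"]),R.from_rotvec(p["rotation"]).as_matrix()@d
def atz(p,u,v,z):
    c,d=ray(p,u,v); return c+d*(z-c[2])/d[2]
def tri(obs):
    A=0;b=0
    for p,u,v in obs:
        c,d=ray(p,u,v); d=d/np.linalg.norm(d); M=np.eye(3)-np.outer(d,d); A=A+M; b=b+M@c
    return np.linalg.solve(A,b)
def proj(p,X):
    x=R.from_rotvec(p["rotation"]).as_matrix().T@(np.array(X)-p["xyz"]); x=np.array(p["K"])@x; return x[:2]/x[2]
E
python3 - <<'E'
from h import *
np.set_printoptions(precision=1,suppress=True)
p=camera_params("top")
for n,u,v,z in [("plateF+",340,165,104),("plateF-",412,470,104),("plateR+",(432-210)*4,(193-185)*4,104),("plateR-",(456-210)*4,(269-185)*4,104),("panIn+",93,232,88),("panIn-",160,532,88),("panOut+",75,232,88),("panOut-",143,532,88),("off+",182,336,28),("off-",193,408,28),("offp+",370,302,28),("offp-",385,375,28),("dot",328,346,28),("han+",40,325,48),("han-",72,475,48)]:
    print(n,atz(p,u/4+210-.4,v/4+185-.4,z))
for n,u,v,z in [("hA",149,238,24),("hB",335,165,24),("pick",264,168,40),("coast",395,239,112)]: print(n,atz(p,u,v,z))
E
```

```text
plateF+ [609.7  13.4 104. ]
plateF- [429.  -23.9 104. ]
plateR+ [ 685.1 -321.1  104. ]
plateR- [ 500.4 -364.8  104. ]
panIn+ [574.1 162.5  88. ]
panIn- [396.  124.1  88. ]
panOut+ [574.3 173.3  88. ]
panOut- [396.2 134.1  88. ]
off+ [514.8 111.5  28. ]
off- [469.9 105.2  28. ]
offp+ [533.9  -7.   28. ]
offp- [488.  -15.1  28. ]
dot [506.8  20.1  28. ]
han+ [521.9 198.4  48. ]
han- [430.2 179.   48. ]
hA [597.6 379.6  24. ]
hB [ 780.5 -100.3   24. ]
pick [771.3  84.8  40. ]
coast [ 572.6 -223.4  112. ]
```

Request:
carry_out:
  targets: [0,0,0,0.82,-0.75,0,1,0,0,0,0.82,-0.75,0,1,0,0,0,0.82,-0.75,0,1,0,0,0,0.82,-0.75,0,1,0,0,0,0.82,-0.75,0,1,0,0,0,0.82,-0.75,0,1,0,0,0,0.82,-0.75,0,1,0,0,0,0.82,-0.75,0,1,0,0,0,0.82,-0.75,0,1,0,0,0,0.82,-0.75,0,1]

```text
t: 0.93
position: [319.6, -218.8, 231.2]
tcp_rot: [-3.111, -0.438, 0.0]
wrist_force: [0.4, -1.4, 0.8]
gripper_width: 85.3
grasp_force: 0.0
```

Request:
carry_out:
  targets: [0,0,-0.83,0,0,0,1,0,0,-0.83,0,0,0,1,0,0,-0.83,0,0,0,1,0,0,-0.83,0,0,0,1,0,0,-0.83,0,0,0,1,0,0,-0.83,0,0,0,1,0,0,-0.83,0,0,0,1,0,0,-0.83,0,0,0,1,0,0,-0.83,0,0,0,1,0,0,-0.83,0,0,0,1]

```text
t: 1.77
position: [319.1, -220.2, 231.1]
tcp_rot: [-2.751, -1.517, 0.0]
wrist_force: [-0.1, 0.1, 0.7]
gripper_width: 85.1
grasp_force: 0.0
```

Request:
carry_out:
  targets: [0,0,0,1,0,0,1,0,0,0,1,0,0,1,0,0,0,1,0,0,1,0,0,0,1,0,0,1,0,0,0,1,0,0,1,0,0,0,1,0,0,1,0,0,0,1,0,0,1,0,0,0,1,0,0,1,0,0,0,1,0,0,1,0,0,0,1,0,0,1]

```text
t: 2.6
position: [480.7, 34.2, 231.1]
tcp_rot: [-2.754, -1.512, 0.001]
wrist_force: [-0.2, -1.1, 0.0]
gripper_width: 85.5
grasp_force: 0.0
```

Request:
carry_out:
  targets: [0,0,-0.83,0,0,0,1,0,0,-0.83,0,0,0,1,0,0,-0.83,0,0,0,1,0,0,-0.83,0,0,0,1,0,0,-0.83,0,0,0,1,0,0,-0.83,0,0,0,1,0,0,-0.83,0,0,0,1,0,0,-0.83,0,0,0,1,0,0,-0.83,0,0,0,1,0,0,-0.83,0,0,0,1]

```text
t: 3.43
position: [480.1, 32.7, 231.0]
tcp_rot: [-2.035, -2.393, 0.001]
wrist_force: [-0.2, 0.2, 0.4]
gripper_width: 85.4
grasp_force: 0.0
```

```bash
python3 - <<'E'
from h import *
s=observe();print(s["position"],s["tcp_rot"],s["qpos"])
p=camera_params("wrist");im=camera("wrist");np.save("w1.npy",p,allow_pickle=True)
cv2.imwrite("pics/w1.png",im[:,:,::-1]);print(p)
E
```

```text
[480.08782368  32.7360904  231.00395027] [-2.03499628e+00 -2.39265228e+00  6.48371193e-04] [-8.39975438e-02  2.08470504e-01 -2.64254685e-01  1.09877857e+00
 -1.64817893e-06  1.32559307e+00]
{'K': array([[361.94040348,   0.        , 281.59722086],
       [  0.        , 361.94040348, 206.71403905],
       [  0.        ,   0.        ,   1.        ]]), 'xyz': array([469.33127491,  99.03207533, 373.91364873]), 'rotation': array([2.8621357 , 0.23084969, 0.02978775])}
```

View pics/w1.png

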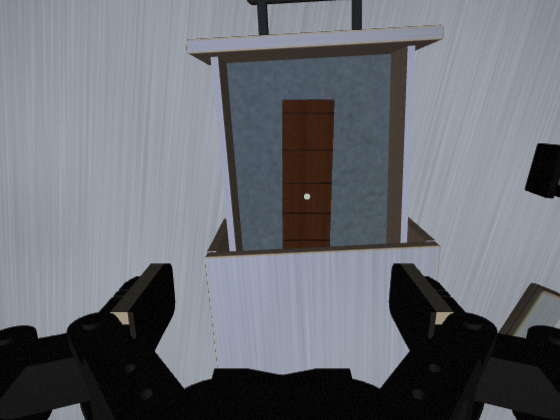

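```bash
python3 - <<'E'
from h import *
np.set_printoptions(precision=1,suppress=True)
t=camera_params("top");w=camera_params("wrist")
f=lambda u,v:(t,u/4+209.6,v/4+184.6)
o=lambda u,v:(w,u,v)
for n,a,b in [("dot",f(328,346),o(307,197)),("frontsmallx",f(193,408),o(283,99)),("frontlargex",f(182,336),o(334,99)),("plF-",f(412,470),o(207,256)),("plF+",f(340,165),o(438,245)),("panout-",f(143,532),o(187,41)),("panout+",f(75,232),o(443,26))]:
    X=tri([a,b]); print(n,X, proj(w,X)-b[1:])
for u,v,z in [(283,99,28),(334,99,28),(283,247,28),(330,247,28),(187,53,88),(443,39,88),(207,256,104),(438,245,104),(307,197,28)]: print(u,v,atz(w,u,v,z))
E
```

```text
dot [506.2  20.6  38.5] [-0.1  0. ]
frontsmallx [468.9 104.7  57.7] [-0.   0.2]
frontlargex [514.2 112.1  34.5] [-0.   0.9]
plF- [429.1 -23.6 108. ] [-0.2 -0.1]
plF+ [610.2  13.5 101.8] [-0.3  0.2]
panout- [396.2 132.6  97.9] [ 0.6 -1.6]
panout+ [574.5 173.4  86.7] [-0.  -0.1]
283 99 [468.8 105.4  28. ]
334 99 [514.9 113.1  28. ]
283 247 [493.  -37.8  28. ]
330 247 [540.4 -29.8  28. ]
187 53 [394.  124.6  88. ]
443 39 [576.5 164.7  88. ]
207 256 [428.7 -25.5 104. ]
438 245 [609.2  14.4 104. ]
307 197 [507.5  18.1  28. ]
```

Request:
carry_out:
  targets: [0,0,0,0.39,0.4,0,1,0,0,0,0.39,0.4,0,1,0,0,0,0,0,1,1,0,0,0,0,0,1,1,0,0,0,0,0,1,1,0,0,0,0,0,1,1,0,0,0,0,0,1,1,0,0,0,0,0,1,1,0,0,0,0,0,0.9,1,0,0,0,0,0,0,1]

```text
t: 4.32
position: [496.6, 59.6, 20.0]
tcp_rot: [-2.038, -2.383, 0.008]
wrist_force: [-1.2, -0.7, -0.2]
gripper_width: 85.3
grasp_force: 0.0
```

```bash
python3 - <<'E'
from h import *
cv2.imwrite("pics/w2.png",camera("wrist")[:,:,::-1]);print(observe()["position"])
E
```

```text
[497.90248354  59.63067525  22.36566939]
```

View pics/w2.png

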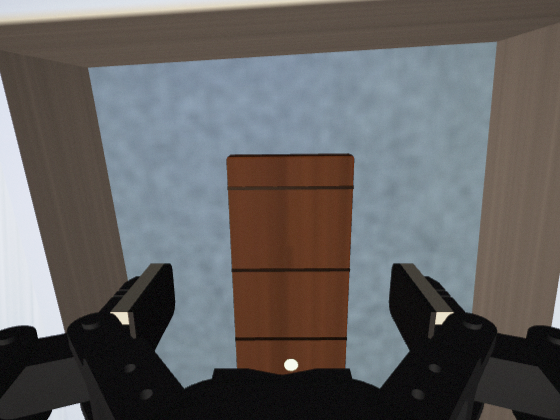

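Request:
carry_out:
  targets: [0,0,0,0,0.08,0.2,1,0,0,0,0,0,0,0.4,0,0,0,0,0,0,-1,0,0,0,0,0,0,-1,0,0,0,0,0,0,-1,0,0,0,0,0,0,-1,0,0,0,0,0,0,-1,0,0,0,0,0,0,-1,0,0,0,0,0,0,-1,0,0,0,0,0,0,-1]
  force: 60

```text
t: 5.2
position: [503.6, 59.9, 19.8]
tcp_rot: [2.039, 2.388, 0.002]
wrist_force: [-2.9, 0.2, 11.1]
gripper_width: 45.9
grasp_force: 60.0
```

Request:
carry_out:
  targets: [0,0,0,0,0,-0.1,-1,0,0.425,0,0,0,-0.285,-1,0,0.425,0,0,0,-0.285,-1,0,0.425,0,0,0,-0.285,-1,0,0.425,0,0,0,-0.285,-1,0,0.425,0,0,0,-0.285,-1,0,0.425,0,0,0,-0.285,-1,0,0.425,0,0,0,-0.285,-1,0,0.425,0,0,0,-0.285,-1,0,0,0,0,0,0,-1]

```text
t: 6.03
position: [505.5, 49.9, 90.3]
tcp_rot: [-1.887, -2.207, -0.285]
wrist_force: [0.7, 0.1, -1.5]
gripper_width: 46.1
grasp_force: 61.5
```

```bash
python3 - <<'E'
from h import *
cv2.imwrite("pics/w3.png",camera("wrist")[:,:,::-1]);s=observe();print(s["position"],s["gripper_width"],s["wrist_force"]);print(R.from_rotvec(s["tcp_rot"]).as_matrix())
E
```

```text
[504.97198568  50.25694042  89.52417436] 45.89684508727722 [ 0.11127199  0.83142572 -1.12267221]
[[-0.14888805  0.987878   -0.04392488]
 [ 0.94497678  0.15522622  0.28796475]
 [ 0.29129234  0.00136652 -0.95663311]]
```

View pics/w3.png

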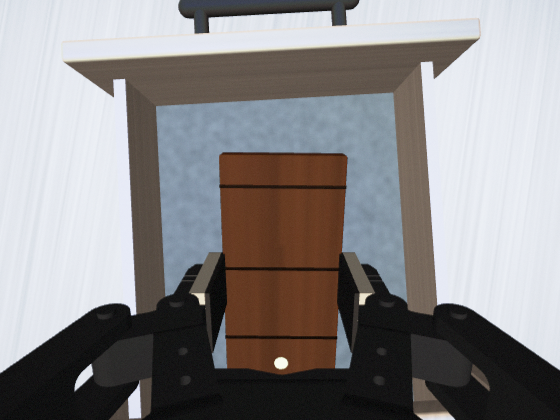

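Request:
carry_out:
  targets: [0,0,0,0.3,-0.017,0.09,-1,0,0,0,0.3,-0.017,0.09,-1,0,0,0,0.3,-0.017,0.09,-1,0,0,0,0.3,-0.017,0.09,-1,0,0,0,0.3,-0.017,0.09,-1,0,0,0,0.3,-0.017,0.09,-1,0,0,0,0.3,-0.017,0.09,-1,0,0,0,0.3,-0.017,0.09,-1,0,0,0,0,0,0,-1,0,0,0,0,0,0,-1]

```text
t: 6.92
position: [488.1, 125.3, 89.3]
tcp_rot: [-1.883, -2.209, -0.281]
wrist_force: [-0.1, 0.0, -0.1]
gripper_width: 46.0
grasp_force: 61.4
```

```bash
python3 - <<'E'
from h import *
cv2.imwrite("pics/w4.png",camera("wrist")[:,:,::-1]);s=observe();print(s["position"],s["gripper_width"],s["wrist_force"]);print(R.from_rotvec(s["tcp_rot"]).as_matrix())
E
```

```text
[488.35370232 124.9209233   89.30784263] 46.16192301766503 [ 0.2674783  -0.5115044  -1.01656363]
[[-1.50638506e-01  9.87526339e-01 -4.58232526e-02]
 [ 9.44441817e-01  1.57453792e-01  2.88509893e-01]
 [ 2.92126163e-01  1.83303389e-04 -9.56379774e-01]]
```

View pics/w4.png

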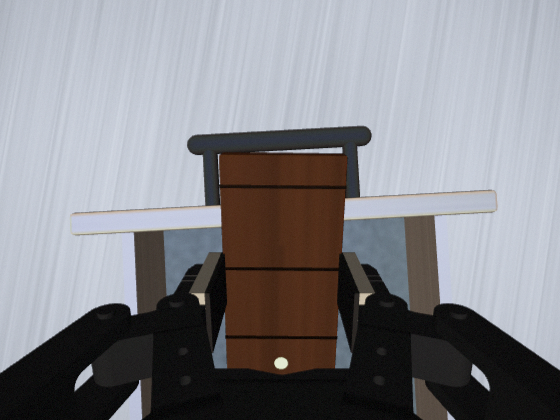

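Request:
carry_out:
  targets: [0,-0.15,0,-0.03,0,0.1,-1,0,-0.15,0,-0.03,0,0.1,-1,0,0,0,0,0,0,-1,0,0,0,0,0,0,-1,0,0,0,0,0,0,-1,0,0,0,0,0,0,-1,0,0,0,0,0,0,-1,0,0,0,0,0,0,-1,0,0,0,0,0,0,-1,0,0,0,0,0,0,-1]

```text
t: 7.8
position: [488.3, 124.8, 83.0]
tcp_rot: [-1.899, -2.224, -0.258]
wrist_force: [-0.2, 1.4, -0.8]
gripper_width: 45.7
grasp_force: 61.5
```

Request:
carry_out:
  targets: [0,0,0,0,0,0,0.3,0,0,0,0,0,0,0.3,0,0,0,0,0,0,0.6,0,0,0,0,0,0,0.6,0,0,0,0,0,0,0.6,0,0,0,0,0,0,0.6,0,0,0,0,0,-0.3,0.6,0,0,0,0,0,-0.6,0.6,0,0,0,0,0,-0.8,0.6,0,0,0,0,0,0,0.6]

```text
t: 8.63
position: [492.8, 110.5, 136.1]
tcp_rot: [-1.901, -2.228, -0.263]
wrist_force: [1.0, 0.4, 0.5]
gripper_width: 68.3
grasp_force: 0.0
```

```bash
python3 - <<'E'
from h import *
cv2.imwrite("pics/w5.png",camera("wrist")[:,:,::-1]);s=observe();print(s["position"],s["gripper_width"],s["wrist_force"]);print(R.from_rotvec(s["tcp_rot"]).as_matrix())
E
```

```text
[492.23392178 110.78836082 134.4774175 ] 68.3555405627272 [ 0.46791704  0.20837131 -0.55664055]
[[-0.15181533  0.98768755 -0.03775455]
 [ 0.95187685  0.15638629  0.26357883]
 [ 0.26623782  0.00407762 -0.96389875]]
```

View pics/w5.png

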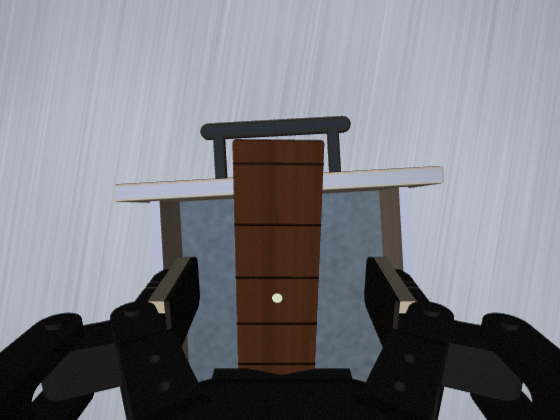

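Request:
carry_out:
  targets: [0,0,0,-0.6,0,0,0.6,0,0,0,-0.6,0,0,0.6,0,0,0,-0.6,0,0,0.6,0,0,0,0,0,0.5,0.6,0,0,0,0,0,0.5,0.6,0,0,0,0,0,0.4,0.6,0,0,0,0,0,0.3,0.6,0,0,0,0,0,0.1,0.6,0,0,0,0,0,0,0.6,0,0,0,0,0,0,0.6]

```text
t: 9.52
position: [496.5, 74.3, 65.9]
tcp_rot: [-1.899, -2.225, -0.258]
wrist_force: [0.2, -1.2, -0.3]
gripper_width: 67.8
grasp_force: 0.0
```

```bash
python3 - <<'E'
from h import *
s=observe()
cv2.imwrite("pics/w6.png",np.vstack([camera("wrist")[:,:,::-1][:,:]]));print(s["position"],s["gripper_width"],s["wrist_force"],s["qpos"])
E
```

```text
[496.49053052  74.26841138  65.94252659] 67.83718896709397 [ 0.1740398  -1.22318424 -0.34581885] [-0.16537215  0.45397135 -0.4258327   0.77869429  0.2561473   1.23621045]
```

View pics/w6.png

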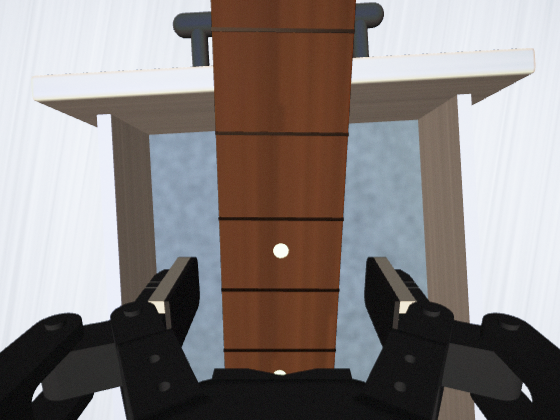

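Request:
carry_out:
  targets: [0,0,0,0,0,0,-1,0,0,0,0,0,0,-1,0,0,0,0,0,0,-1,0,0,0,0,0,0,-1,0,0,0,0,0,0,-1,0,0,0,0,0,0,-1,0,0,0,0,0,0,-1,0,0,0,0,0,0,-1,0,0,0,0,0,0,-1,0,0,0,0,0,0,-1]
  force: 80

```text
t: 10.4
position: [496.9, 74.0, 66.7]
tcp_rot: [-1.9, -2.225, -0.26]
wrist_force: [-1.6, -1.4, 8.4]
gripper_width: 45.4
grasp_force: 80.3
```

Request:
carry_out:
  targets: [0,0,0,0.08,0,-0.29,-1,0,0,0,0.08,0,-0.29,-1,0,0,0,0.4,0,0,-1,0,0,0,0.7,0,0,-1,0,0,0,0.7,0,0,-1,0,0,0,0.7,0,0,-1,0,0,0,0.7,0,0,-1,0,0,0,0.7,0,0,-1,0,0,0,0.7,0,0,-1,0,0,0,0.3,0,0,-1]

```text
t: 11.23
position: [473.6, 216.7, 124.3]
tcp_rot: [-1.897, -2.226, -0.26]
wrist_force: [0.9, 0.7, -0.7]
gripper_width: 44.6
grasp_force: 81.7
```

```bash
python3 - <<'E'
from h import *
s=observe()
a=camera("side")[:,:,::-1];b=camera("top")[:,:,::-1]
cv2.imwrite("pics/s7.png",np.hstack([cv2.resize(a[150:360,100:380],(400,300)),cv2.resize(b[170:350,180:420],(400,300))]));print(s["position"],s["gripper_width"],s["wrist_force"],s["qpos"])
E
```

```text
[473.61847335 216.68867572 124.31349093] 44.605380087448026 [ 0.86835569  0.73147119 -0.72283609] [ 0.1174429   0.35645084 -0.3960468   0.82870423  0.27121613  1.52723737]
```

View pics/s7.png

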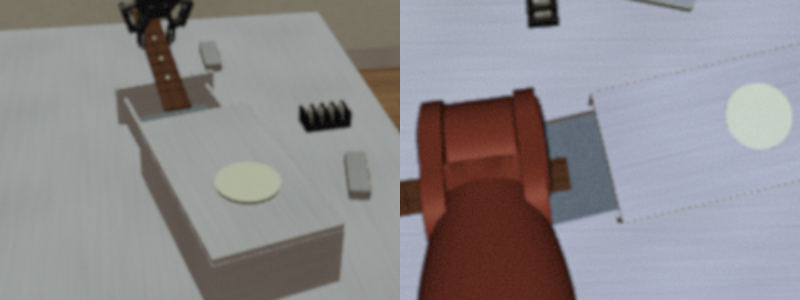

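Request:
carry_out:
  targets: [0,0,0,0.16,0,-0.58,-1,0,0,0,0.16,0,-0.58,-1,0,0,0,0.16,0,-0.58,-1,0,0,0,0.16,0,-0.58,-1,0,0,0,0.16,0,-0.58,-1,0,-0.75,0,0,0,0,-1,0,-0.75,0,0,0,0,-1,0,-0.75,0,0,0,0,-1,0,-0.75,0,0,0,0,-1,0,0,0,0,0,0,-1]

```text
t: 12.17
position: [474.0, 214.4, 213.3]
tcp_rot: [-2.035, -2.388, -0.006]
wrist_force: [-0.1, 0.4, -0.6]
gripper_width: 44.9
grasp_force: 82.0
```

Request:
carry_out:
  targets: [0,0,0,0,0,0,-1,0,0,0,0,0,0,-1,0,0,0,0,0,0,-1,0,0,0,0,0,0,-1,0,0,0,0,0,0,-1,0,0,0,0,0,0,-1,0,0,0,0,0,0,-1,0,0,0,0,0,0,-1,0,0,0,0,0,0,-1,0,0,0,0,0,0,-1]

```text
t: 13.0
position: [474.1, 214.0, 213.3]
tcp_rot: [-2.035, -2.384, -0.009]
wrist_force: [0.3, 0.2, -0.4]
gripper_width: 44.7
grasp_force: 82.0
```

```bash
python3 - <<'E'
from h import *
s=observe()
a=camera("side")[:,:,::-1];b=camera("wrist")[:,:,::-1]
cv2.imwrite("pics/s8.png",np.hstack([cv2.resize(a[100:310,100:380],(400,300)),cv2.resize(b,(400,300))]));print(s)
E
```

```text
{'t': 13.0, 'qpos': array([ 0.2779317 ,  0.29092847, -0.20174564,  1.07709844,  0.00867087,
        1.69104121]), 'dq': array([ 2.03779539e-03, -1.85334498e-05,  3.24344085e-03, -4.78072443e-04,
        2.24068128e-04, -1.99749920e-04]), 'tau': array([-6.02418627e-02, -5.36338413e+01,  3.29551291e+01, -6.85534818e-03,
        1.05324681e-02, -1.11344078e-03]), 'position': array([474.10883754, 214.00161413, 213.26594798]), 'tcp_rot': array([-2.03524108, -2.38443732, -0.00885669]), 'wrist_force': array([ 0.27813806,  0.19817944, -0.42189902]), 'wrist_torque': array([ 0.05461391,  0.01207162, -0.00613327]), 'grasp_force': 81.97736620903015, 'gripper_width': 44.65540160726525}
```

View pics/s8.png

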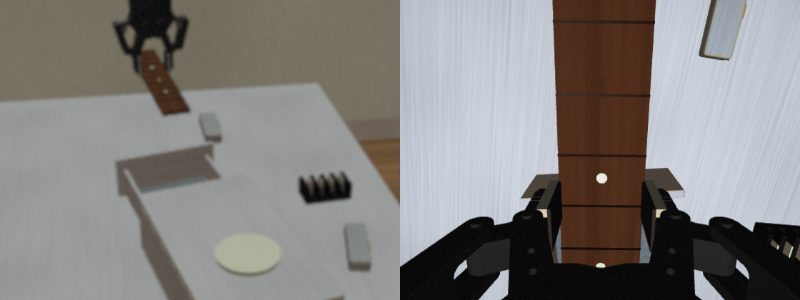

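```bash
python3 - <<'E'
from h import *
p=camera_params("side")
for z in(160,190,217,240):print(z,proj(p,[503,36,z]))
E
```

```text
160 [225.72805894 199.89581061]
190 [225.3297991 188.6821591]
217 [224.96342356 178.36626159]
240 [224.64520534 169.40631143]
```

Observed back end at (222.5, 177.7) matches z≈217, so the offcut is level and well clear.

```bash
python3 -c "
from workcell import *
print(job_done())"
```

```text
the job is handed in; nothing more can be done
None
```

The job is handed in: I leaned the offcut on the front panel and let it go, took a fresh hold and drew it out, and the arm now holds it about level, slotted face up, roughly 110 mm above the unit's top; no verdict was returned, and the other items were never touched.

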